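# Empty a bushing hopper into a pan through its slide gate

### The job

Slide the catch pan under the spout of the bench hopper so that it will catch everything, then draw the hopper's slide gate out along its lean until you feel it come firmly up against its end stop, without wrenching it. Leave the gate drawn and let go, with all four bushings lying in the pan standing flat on the table; do not disturb the tape roll, the tin or the sanding block.

Things in the scene. Friction and masses are not known exactly. Their poses are not given: they have to be found in the camera images.
- hopper: Grey steel bench hopper with clear sides, fixed, 305 mm tall, 98 mm wide (x). Origin on the table under the gate; +y points downhill, the way the spout delivers, z up. Chute floor falls at 32 degrees (0.5585 rad) and is 105 mm high at the gate. Base plate and legs lie within x = -60 to 60, y = -173 to +3 mm; the bin reaches back to y = -173 mm.
- spout_lip (a point): Middle of the end of the spout's floor, fixed in the hopper at its (0, 47, 76) mm. The underside is 73 mm above the table and the spout is 54 mm wide.
- spout_drop (a point): Point in the air 30 mm beyond the spout's lip, at hopper (0, 77, 50) mm, where bushings fall through the level of the pan's rim; they fly on 30 to 50 mm along hopper +y before they land.
- hood_edge (a point): Middle of the top edge of the bin's front wall, at hopper (0, 61, 305) mm, 98 mm wide. The wall flares out over the gate's grip, about 120 mm above it, so a gripper from straight above is blocked and must lean with the gate.
- gate: Slide gate: steel plate 47 x 5 mm across the chute with an upright black grip on top, 20 mm wide (x), 14 mm thick (y), from z = -28 to +32 mm; origin inside the grip. +z, the way it is drawn, leans 32 degrees from vertical towards hopper +y; x is the hopper's x. Shut, the origin is at hopper (0, 52, 184) mm; starts 0 to 8 mm drawn. Both x faces are free to pinch. About 3 N friction; stays where left; 0.16 kg.
- end_stop: End stop of the gate: a steel rail 66 mm long on the bin's front wall behind the gate, with a 16 mm wide rubber-faced block clamped somewhere along it, in another place each run. Origin fixed in the hopper at (0, 54, 187) mm; it does not tell where the block is. A ledge behind the gate meets the rubber after 44 to 66 mm of draw from shut: feel for it. At least 3 N is firm; rubber gives about 1 mm per 8 N; over 40 N is wrenching.
- pan: Loose grey open pan, 140 (x) by 190 (y) by 50 mm high, walls and floor 5 mm, 0.35 to 0.65 kg; origin under the middle of its floor, z up. An upright grip at its +y end, 18 mm wide (x) by 22 mm (y), reaches from 17 to 85 mm high, centred 110 mm from the origin in y. It starts on the table downhill of the hopper, grip end away from it, and passes under the spout.
- tape_roll: Bystander: paper tape roll lying flat, 100 mm across, 24 mm high; origin at the centre of its underside.
- primer_tin: Bystander: closed tin 90 mm across, 110 mm tall; origin at the centre of its underside.
- sanding_block: Bystander: cork sanding block 70 x 120 mm, 40 mm high; origin at the centre of its underside.
- bushing0: Plain steel bushing, 26 mm diameter, 44 mm long along its x, 90 g; origin at its centre. Number 1 of the row lying across the chute behind the shut gate, counted from the gate; rolls down when the gate is drawn.
- bushing1: Plain steel bushing, 26 mm diameter, 44 mm long along its x, 90 g; origin at its centre. Number 2 of the row lying across the chute behind the shut gate, counted from the gate; rolls down when the gate is drawn.
- bushing2: Plain steel bushing, 26 mm diameter, 44 mm long along its x, 90 g; origin at its centre. Number 3 of the row lying across the chute behind the shut gate, counted from the gate; rolls down when the gate is drawn.
- bushing3: Plain steel bushing, 26 mm diameter, 44 mm long along its x, 90 g; origin at its centre. Number 4 of the row lying across the chute behind the shut gate, counted from the gate; rolls down when the gate is drawn.
Things that resemble listed ones, but are neither listed nor needed, are in the scene too. What is shaped like the bushing3 but red or yellow is not meant.

How it is judged:
On the way, in this order (a step that is already met when the one before it is completed fails the run):
1. the pan stands under the spout while the gate is still shut (drawn less than 20 mm) (x of spout_drop in the frame of pan between -0.062 and 0.062 m and y of spout_drop in the frame of pan between -0.088 and 0.088 m and height (world z) of gate below 0.2012 m), for 0.2 s.
2. the gate is felt firmly against its end stop (at least 3 N) (contact force between gate and end_stop above 3 N), for 0.1 s.
At the end, for the whole second after the job is handed in: All four bushings lie at rest inside the pan, the pan stands flat and still on the table, and the gate has been left drawn (at least 40 mm out) (x of bushing0 in the frame of pan between -0.066 and 0.066 m and y of bushing0 in the frame of pan between -0.091 and 0.091 m and z of each of bushing0, bushing1, bushing2, bushing3 in the frame of pan below 0.05 m and linear speed of each of bushing0, bushing1, bushing2, bushing3 below 0.03 m/s and x of bushing1 in the frame of pan between -0.066 and 0.066 m and y of bushing1 in the frame of pan between -0.091 and 0.091 m and x of bushing2 in the frame of pan between -0.066 and 0.066 m and y of bushing2 in the frame of pan between -0.091 and 0.091 m and x of bushing3 in the frame of pan between -0.066 and 0.066 m and y of bushing3 in the frame of pan between -0.091 and 0.091 m and angle between pan's own z axis and vertical below 0.05 rad and linear speed of pan below 0.02 m/s and height (world z) of gate above 0.2185 m); the robot touches nothing.
It fails at once if the tape roll is pushed more than 25 mm (distance of tape_roll from where it was at the start of the episode above 0.025 m).
It fails at once if the primer tin is pushed more than 25 mm (distance of primer_tin from where it was at the start of the episode above 0.025 m).
It fails at once if the sanding block is pushed more than 25 mm (distance of sanding_block from where it was at the start of the episode above 0.025 m).
It fails at once if the gate is wrenched against its stop with over 40 N (contact force between gate and end_stop above 40 N).
It also fails if it takes over 53 s, if anything falls off the work surface, if the arm or the gripper's body presses on something with over 40 N, if the wrist force passes 120 N, or if a joint passes its speed limit or range.

### The arm

A 6-joint arm with a two-finger parallel gripper is mounted at the origin on the work surface. World frame = base frame: x ahead of the robot, y to its left, z up, the work surface at z = 0. Lengths are in m, angles in rad, forces in N, time in s.
With the tool pointing down it reaches from about 0.35 to 0.975 m from the base axis. Payload 4.9 kg.
Tool frame: the origin (TCP) lies at the very end of the fingers, on their centre line; the grasp point (between the pads) lies 19 mm behind it (ctrl.pinch_z is the distance from the TCP to the grasp point, in m); z points along the fingers, y is the line along which they close (so a half turn about z gives the same grasp; the last joint's range is limited). The gripper opens to 85 mm and grips with 20 to 120 N. Pads are 22 mm wide; open, the fingers measure 114 mm over their backs; the gripper's body (76 mm by 85 mm) begins 54 mm behind the grasp point. The pads swing forward as they close: fully open they stand 13 mm farther back than shut.
Start: joints at [1.132, 0.053, 1.613, -0, 1.476, -0.119], TCP at [0.196, 0.593, 0.192] pointing down, gripper open.
Joint ranges: [-3.01, 3.01], [-1.01, 2.22], [0.06, 2.58], [-1.02, 4.17], [0.09, 2.62], [-3.14, 3.14]. Speed limits (rad/s): [2.57, 2.57, 3.14, 3.14, 3.14, 3.14].

### API

Orientations are given as a rotation vector (axis times angle).
In Python, from station import ctrl, optics gives the robot as it stands. The module is installed in compiled form; this text tells all that it offers.
- The arm moves only by the shell command python3 -m handwheel 'ROWS' [OPENING] [FORCE]. ROWS is JSON, one flat list of numbers, 6 for each row, row after row: the shift along the tool's x, y, z in m, then the turn, a rotation vector about the tool's x, y, z in degrees. A call has 1 to 20 rows; each row shifts and turns the commanded pose from where the row before left it, along the tool's axes as they then stand; what a row does not reach is not made up. A row lasts 1/10 s, in which the tool goes at most 50 mm and 8.59 degrees, less where a joint would pass 70% of its speed; a pose out of reach is approached as far as the arm can. A call is refused whole if a number of a shift passes 0.05 or a number of a turn 8.59, either way. A call with a gripper value outside its range is refused whole. OPENING is the closure, from 0 (fully open) to 1 (shut), set as the call begins (- or left out, the last holds). The fingers move at their own pace and stop on an object; FORCE is the grip in N (left out, the last holds). Time passes only in rows, so rows that do not move let the fingers close. It gives the time, the measured TCP pose, the force and the opening at its end, in the units of the state.
- ctrl.get_obs(): the state, without advancing time (a new reading comes with each control period).
- optics.get_image(name): name is "scene" or "top" or "wrist"; returns (picture, depth): 420x560x3 uint8, red, green, blue; 420x560 float32, m along the optical axis (not along the pixel's ray), 0 where there is no reading.
- optics.get_calibration(name): a dict with "fovy" (degrees; the focal length in pixels is half the picture's height over the tangent of half this angle, whatever the lens; pixels are square), "cx", "cy" (the principal point, pixels), "k1" (the pictures are not rectified: a ray, as slopes to the right and down, at radius r is drawn at 1 + k1 r^2 times it, then the intrinsics apply), "rvec" (rotation vector, rad) and "tvec" (3), from world to camera coordinates, as OpenCV has them; the wrist camera has in their place "mount" (4x4, takes a point from camera to tool coordinates, whose origin is the TCP and whose axes are the flange's). Camera axes: x right, y down, z forward; pixel columns grow to the right and rows downward; lengths in m; the calibration is good to about 2 mm. A picture is of the moment at which its call begins: read the wrist's pose just before it. get_calibration takes no time and is no camera call.
- ctrl.finish_job(): hands the job in, once; it reports no verdict.
The state is a dict: "t": time; "q": joint angles; "dq": joint speeds; "effort": joint torques, N m; "tool_pos": TCP position; "tool_rot": TCP orientation; "contact_force": force on the tool from outside, world axes, zero at the start; "wrist_torque": the same for the moment, N m; "opening": finger opening in m.
Only numpy, scipy, OpenCV 4.12 (cv2) and the standard library are available. Lean on these libraries where they do the work, as an engineer would, in place of code of your own. Each camera call takes 0.05 s, during which the arm holds its last target. There are 200 camera calls.

## Working session

There is one attempt and no reset: what is moved stays moved. The work goes in short steps, Python scripts to look and compute and a shell command to move; the robot and the scene stay as the last step left them, time stands still between calls to the robot, and variables do not carry over. Pictures are saved under pics/ and viewed, on a budget of 10 in all, crops included, one or two more only if the job needs it, and the job is handed in when it is done.

```bash
mkdir -p pics; python3 - <<'E'
from station import ctrl, optics
import cv2,numpy as np
for n in("scene","top"):
    p,d=optics.get_image(n); np.savez(f"{n}0.npz",p=p,d=d)
    cv2.imwrite(f"pics/{n}0.png",p[:,:,::-1]); print(n,optics.get_calibration(n))
print(optics.get_calibration("wrist")); print(ctrl.get_obs(),ctrl.pinch_z)
E
```

```text
scene {'fovy': 43.22012156340896, 'cx': 271.3315800163507, 'cy': 213.76450441641154, 'k1': -0.13334063351988418, 'rvec': array([ 1.09088733,  2.62912124, -0.6997828 ]), 'tvec': array([ 0.44785117, -0.20711867,  1.38965036])}
top {'fovy': 56.522776635074585, 'cx': 274.32664366876827, 'cy': 202.8756676755154, 'k1': 0.01214341480620469, 'rvec': array([ 2.09049772, -2.14016475,  0.17998187]), 'tvec': array([-0.06599701,  0.58087025,  0.94541768])}
{'fovy': 65.98548911133119, 'cx': 278.446202559466, 'cy': 211.53943785670114, 'k1': 0.008292479480784532, 'mount': array([[ 6.33863439e-04, -9.56268748e-01, -2.92488768e-01,
         7.41600088e-02],
       [ 9.99999717e-01,  7.24696474e-04, -2.02200348e-04,
         7.06557003e-04],
       [ 4.05323452e-04, -2.92488557e-01,  9.56268937e-01,
        -1.82149007e-01],
       [ 0.00000000e+00,  0.00000000e+00,  0.00000000e+00,
         1.00000000e+00]])}
{'t': 0.1, 'q': array([ 1.13198402e+00,  5.33086899e-02,  1.61419123e+00, -1.75472372e-05,
        1.47601910e+00, -1.19025958e-01]), 'dq': array([ 0.0006917 , -0.00097384, -0.00316658, -0.00075378, -0.00270632,
        0.00132052]), 'effort': array([-7.94864854e-05, -3.94905138e+01, -3.71362209e+01, -1.46992825e-04,
        3.93023685e-03,  1.54799949e-05]), 'tool_pos': array([0.19621506, 0.5927052 , 0.19035435]), 'tool_rot': array([-5.00097013e-01, -3.10101149e+00,  2.91606457e-03]), 'contact_force': array([-0.19693439, -0.39548061,  0.61741144]), 'wrist_torque': array([ 0.01556959,  0.01532202, -0.01125419]), 'opening': 0.08522325934679313} 0.0187
```

View pics/scene0.png

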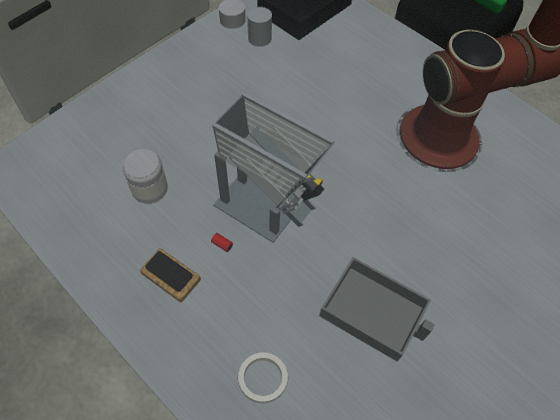

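View pics/top0.png

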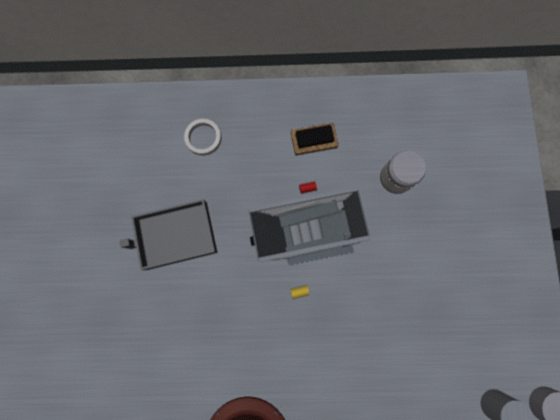

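The scene view shows the hopper with its gate grip around (313,188), the pan at (375,307) with its grip at (425,328), the tape at (263,377), the sanding block at (170,274) and the tin at (146,175). There are also red and yellow decoy bushings. The top view shows the pan at (175,235) with its grip at (126,243), and the hopper at (308,225) with the spout towards the left and the gate grip near (252,240). Next I'll measure these.

```bash
cat > h.py <<'E'
import numpy as np, cv2
from scipy.spatial.transform import Rotation as R
from station import ctrl, optics
def cam(n,obs=None):
    c=optics.get_calibration(n); f=210/np.tan(np.radians(c["fovy"]/2))
    K=np.array([[f,0,c["cx"]],[0,f,c["cy"]],[0,0,1]]); D=np.array([c["k1"],0,0,0.])
    if n=="wrist":
        T=np.eye(4);T[:3,:3]=R.from_rotvec(obs["tool_rot"]).as_matrix();T[:3,3]=obs["tool_pos"]; T=T@c["mount"]
    else:
        T=np.eye(4);T[:3,:3]=R.from_rotvec(c["rvec"]).as_matrix();T[:3,3]=c["tvec"];T=np.linalg.inv(T)
    return K,D,T
def rays(n,px,obs=None):
    K,D,T=cam(n,obs); u=cv2.undistortPoints(np.asarray(px,float).reshape(-1,1,2),K,D)[:,0]
    return T[:3,3],np.c_[u,np.ones(len(u))]@T[:3,:3].T
def plane(n,px,z,obs=None):
    o,d=rays(n,px,obs); return o+d*((z-o[2])/d[:,2])[:,None]
def cloud(n,dep,obs=None):
    v,u=np.mgrid[:420,:560]; o,d=rays(n,np.c_[u.ravel(),v.ravel()],obs)
    P=(o+d*dep.ravel()[:,None]).reshape(420,560,3); P[dep<=0]=np.nan; return P
def proj(n,X,obs=None):
    K,D,T=cam(n,obs); Ti=np.linalg.inv(T)
    return cv2.projectPoints(np.asarray(X,float).reshape(-1,1,3),Ti[:3,:3],Ti[:3,3],K,D)[0][:,0]
E
python3 - <<'E'
from h import *
np.set_printoptions(precision=4,suppress=True)
T=np.load("top0.npz");P=cloud("top",T["d"]);p=T["p"]
print("table z",np.nanmedian(P[280:380,50:150,2]))
def comp(m,nm,mn=15):
    n,l,s,c=cv2.connectedComponentsWithStats(m.astype(np.uint8))
    for i in range(1,n):
        if s[i,4]>=mn:
            q=P[l==i]; r=cv2.minAreaRect(q[:,:2].astype(np.float32)*1000)
            print(nm,s[i],"mean",q.mean(0),"zmax",q[:,2].max(),"rect",np.round(r[0],1),np.round(r[1],1),round(r[2],1))
Z=P[:,:,2]
comp((Z>0.015)&(Z<0.4),"obj")
S=np.load("scene0.npz");P=cloud("scene",S["d"]);Z=P[:,:,2];print()
comp((Z>0.015)&(Z<0.4)&(P[:,:,0]>.3),"sc")
E
```

```text
table z 0.0011167932581342965
obj [184 118  37  36 495] mean [0.7764 0.1137 0.0242] zmax 0.030316995376757028 rect [777.6 113.8] [99.5 97.5] 25.0
obj [ 291  122   48   32 1107] mean [ 0.7583 -0.1901  0.0338] zmax 0.04735238414701748 rect [ 764.  -191.8] [ 72.  120.7] 9.7
obj [ 380  151   46   42 1398] mean [ 0.6421 -0.398   0.096 ] zmax 0.11752616605192479 rect [ 648.8 -406.2] [89.  85.5] 29.5
obj [299 181  18  13 163] mean [ 0.6264 -0.1688  0.0245] zmax 0.030807468798208726 rect [ 627.5 -169.1] [25.5 44.5] 10.9
obj [ 249  186  122   76 6310] mean [ 0.4985 -0.1507  0.2313] zmax 0.31459633222241323 rect [ 490.2 -143.5] [103.1 232.3] 10.1
obj [ 120  198   97   72 1304] mean [0.5081 0.2014 0.0444] zmax 0.09084099452861383 rect [506.3 193.4] [140.9 215.6] 12.4
obj [291 285  19  14 181] mean [ 0.3564 -0.1378  0.0248] zmax 0.03136492560685 rect [ 356.5 -137.9] [25.2 44.1] 12.3
obj [532 388  28  32 772] mean [ 0.0934 -0.6975  0.0438] zmax 0.05750047476082265 rect [  90. -701.] [42.9 74.3] 72.1
obj [ 483  391   51   29 1077] mean [ 0.0957 -0.5876  0.072 ] zmax 0.09730732906929263 rect [  91.
[... 297 characters left out ...]
4] mean [ 0.4906 -0.151   0.2285] zmax 0.3136718627059236 rect [ 445.6 -156.6] [196.4 241.8] 10.5
sc [ 124  149   43   53 1737] mean [ 0.657  -0.3918  0.087 ] zmax 0.1161979376171427 rect [ 649.7 -404.4] [89.  86.4] 34.1
sc [211 233  22  18 210] mean [ 0.6282 -0.1677  0.0235] zmax 0.03109637562720402 rect [ 627.3 -169.8] [26.4 47. ] 10.8
sc [ 140  248   60   53 1595] mean [ 0.7657 -0.1846  0.032 ] zmax 0.04709350673705215 rect [ 763.3 -191.5] [ 71.1 121.6] 8.8
sc [ 320  257  115  103 2173] mean [0.5048 0.1948 0.0419] zmax 0.09086948033151754 rect [504.6 194.1] [143.3 215.7] 12.7
sc [238 352  50  50 893] mean [0.7776 0.1148 0.0233] zmax 0.030017065297569534 rect [776.8 113.9] [99.1 98.6] 44.3
```

```bash
python3 - <<'E'
from h import *
np.set_printoptions(precision=4,suppress=True)
for n in("top","scene"):
    T=np.load(n+"0.npz");P=cloud(n,T["d"]);Z=P[:,:,2];X=P[:,:,0];Y=P[:,:,1]
    def rect(m,nm):
        q=P[m]; r=cv2.minAreaRect(q[:,:2].astype(np.float32)*1000); print(n,nm,len(q),q.mean(0),np.round(r[0],1),np.round(r[1],1),round(r[2],1))
    pan=(X>.4)&(X<.62)&(Y>.05)&(Y<.35)
    rect(pan&(Z>.044)&(Z<.056)&(Y<.265),"rim"); rect(pan&(Z>.065),"grip")
    rect((X>.38)&(X<.6)&(Y>-.35)&(Y<.05)&(Z>.285)&(Z<.33),"hoppertop")
    g=T["p"].astype(int); v=g.max(2)
    rect((v<35)&(X>.42)&(X<.52)&(Y>-.06)&(Y<.06)&(Z>.15)&(Z<.24),"black")
s=cv2.imread("pics/scene0.png")
cv2.imwrite("pics/crop1.png",cv2.resize(s[90:360,205:445],None,fx=2.2,fy=2.2,interpolation=cv2.INTER_CUBIC))
E
```

```text
top rim 501 [0.5074 0.1624 0.0508] [509.  181.1] [140.9 190.4] 12.4
top grip 95 [0.4843 0.2855 0.0824] [484.9 287.7] [18.8 22.2] 12.8
top hoppertop 1606 [ 0.4915 -0.1433  0.306 ] [ 490.8 -146.7] [103.1 213.4] 10.1
top black 14 [ 0.4692 -0.033   0.2134] [469.3 -32.8] [15.   3.5] 9.2
scene rim 743 [0.5071 0.1651 0.0491] [507.6 181.2] [143.4 189. ] 12.7
scene grip 143 [0.4861 0.2882 0.082 ] [484. 288.] [20.1 22.6] 15.2
scene hoppertop 2292 [ 0.4907 -0.1527  0.3011] [ 490.  -148.1] [107.5 215.5] 9.9
scene black 1 [ 0.4817 -0.046   0.1847] [481.7 -46. ] [0. 0.] 0.0
```

View pics/crop1.png

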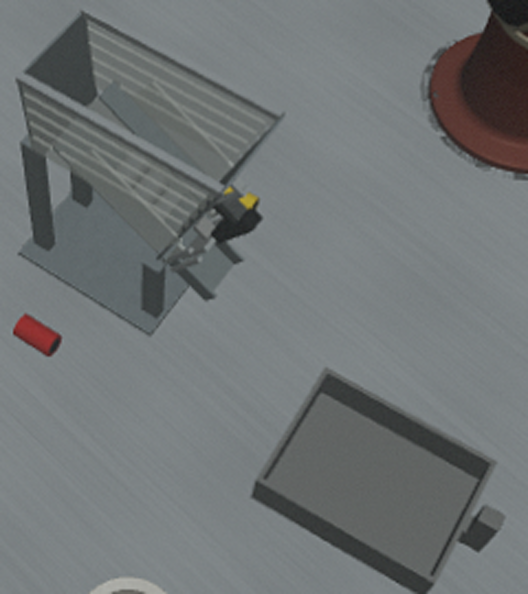

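The crop confirms the choice: there is one hopper, with a black grip with yellow marks at crop (240,212), and the grey pan's grip is at (485,525). I estimate the pan at (508,181) mm with yaw 12.5° and its grip at (484,288). The hopper origin is about (482,-102) with yaw 10°. I'll turn and move above the pan grip.

```bash
python3 -m handwheel '[0,0,0,0,0,8.45, 0,0,0,0,0,8.45, 0,0,0,0,0,8.45, 0,0,0,0,0,8.45, 0,0,0,0,0,8.45, 0,0,0,0,0,8.45, 0,0,0,0,0,8.45, -0.04,0.024,0,0,0,0, -0.04,0.024,0,0,0,0, -0.04,0.024,0,0,0,0, -0.04,0.024,0,0,0,0, -0.04,0.024,0,0,0,0, -0.04,0.024,0,0,0,0, -0.04,0.024,0,0,0,0, -0.04,0.024,0,0,0,0, -0.04,0.024,0,0,0,0, 0,0,0,0,0,0, 0,0,0,0,0,0]' 0 60
cat > look.py <<'E'
from h import *
import sys
np.set_printoptions(precision=4,suppress=True)
def look(nm):
    o=ctrl.get_obs(); p,d=optics.get_image("wrist"); cv2.imwrite(f"pics/{nm}.png",p[:,:,::-1]); np.savez(nm+".npz",p=p,d=d,pos=o["tool_pos"],rot=o["tool_rot"])
    M=R.from_rotvec(o["tool_rot"]).as_matrix(); print("t",o["t"],"tcp",o["tool_pos"],"x",M[:,0],"y",M[:,1],"F",o["contact_force"],"op",o["opening"]); return o,p,cloud("wrist",d,o)
E
python3 - <<'E'
from look import *
o,p,P=look("w1"); Z=P[:,:,2]
m=(Z>.07)&(Z<.1)&(P[:,:,1]>.25)&(P[:,:,1]<.33)&(P[:,:,0]<.54)
q=P[m]; r=cv2.minAreaRect(q[:,:2].astype(np.float32)*1000); print(len(q),q.mean(0),r)
E
```

```text
t: 1.9
tool_pos: [0.4856, 0.2879, 0.1909]
tool_rot: [-1.968, -2.448, 0.001]
contact_force: [-0.4, 0.8, 0.1]
opening: 0.0852
t 1.9 tcp [0.4856 0.2879 0.1909] x [-0.2147  0.9767  0.0002] y [ 0.9767  0.2147 -0.0014] F [-0.3886  0.8317  0.0701] op 0.08524702907321306
488 [0.4841 0.2914 0.0839] ((484.296142578125, 290.4191589355469), (16.913572311401367, 21.904399871826172), 12.696996688842773)
```

```bash
python3 -m handwheel '[0.003,-0.001,0.045,0,0,0, 0,0,0.045,0,0,0, 0,0,0.03,0,0,0, 0,0,0.018,0,0,0, 0,0,0,0,0,0]' && python3 -m handwheel '[0,0,0,0,0,0, 0,0,0,0,0,0, 0,0,0,0,0,0, 0,0,0,0,0,0, 0,0,0,0,0,0, 0,0,0,0,0,0, 0,0,0,0,0,0, 0,0,0,0,0,0]' 1 60
```

```text
t: 2.45
tool_pos: [0.4798, 0.2915, 0.0495]
tool_rot: [-1.96, -2.45, 0.01]
contact_force: [0.2, -0.2, -0.3]
opening: 0.0851
t: 3.25
tool_pos: [0.4838, 0.2914, 0.0535]
tool_rot: [-1.966, -2.45, 0.0]
contact_force: [-0.1, 0.4, -0.4]
opening: 0.0003
```

The fingers shut on nothing, so I'll look.

```bash
python3 - <<'E'
from look import *
o,p,P=look("w2"); t,d=optics.get_image("scene")
c=cv2.resize(t[230:370,310:500],None,fx=3,fy=3)
cv2.imwrite("pics/c2.png",np.hstack([cv2.resize(p,(440,330)),cv2.resize(c,(360,265)) if 0 else cv2.resize(c,(360,330))])[:,:,::-1])
E
```

```text
t 3.25 tcp [0.4838 0.2914 0.0535] x [-0.2168  0.9762  0.    ] y [ 0.9762  0.2168 -0.0001] F [-0.0698  0.416  -0.4066] op 0.0003052538298944501
```

View pics/c2.png

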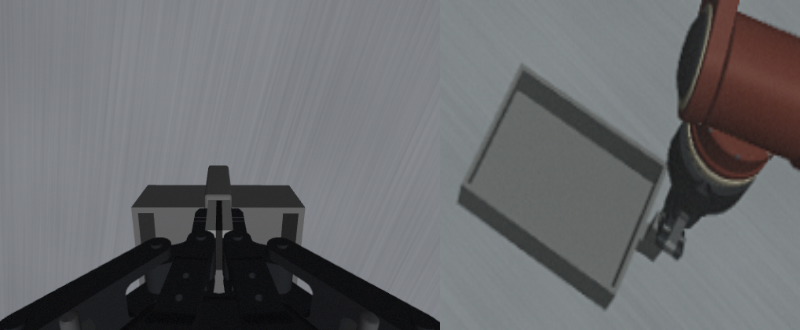

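```bash
python3 - <<'E'
from look import *
f=np.load("w2.npz");o=dict(tool_pos=f["pos"],tool_rot=f["rot"]);P=cloud("wrist",f["d"],o)
M=R.from_rotvec(o["tool_rot"]).as_matrix(); Q=((P-o["tool_pos"])@M)*1000
for r in range(200,330,12):
    print(r,[tuple(np.nan_to_num(Q[r,c],nan=-1).round().astype(int).tolist()) for c in range(248,312,8)])
cv2.imwrite("pics/c3.png",cv2.resize(f["p"][190:350,150:410],None,fx=3,fy=3,interpolation=cv2.INTER_CUBIC)[:,:,::-1])
E
```

```text
200 [(12, -22, 53), (12, -16, 54), (-1, -1, -1), (12, -4, 53), (12, 2, 53), (12, 8, 54), (12, 14, 54), (12, 20, 52)]
212 [(2, -23, 55), (3, -16, 53), (2, -10, 54), (9, -4, 31), (10, 2, 30), (10, 7, 30), (3, 14, 53), (2, 20, 54)]
224 [(-7, -23, 53), (-7, -17, 53), (9, -8, 8), (10, -3, 4), (10, 2, 5), (10, 7, 5), (-8, 14, 54), (-7, 20, 53)]
236 [(-17, -23, 52), (-17, -17, 52), (9, -7, -14), (10, -3, -16), (10, 1, -16), (10, 6, -16), (-16, 14, 51), (-16, 20, 51)]
248 [(-16, -21, 28), (-16, -15, 27), (9, -7, -31), (9, -3, -31), (10, 1, -32), (9, 6, -30), (-17, 13, 29), (-16, 19, 28)]
260 [(-16, -19, 8), (-16, -14, 8), (11, -6, -48), (11, -2, -49), (11, 1, -49), (11, 5, -49), (-16, 12, 9), (-16, 17, 9)]
272 [(8, -13, -54), (8, -9, -54), (12, -5, -61), (11, -2, -61), (11, 1, -60), (11, 5, -61), (8, 8, -54), (8, 12, -54)]
284 [(8, -12, -64), (7, -9, -64), (11, -5, -71), (12, -2, -71), (11, 1, -70), (12, 4, -71), (8, 8, -64), (8, 11, -65)]
296 [(14, -10, -83), (14, -7, -83), (13, -5, -81), (10, -2, -77), (10, 1, -77), (12, 4, -80), (14, 7, -83), (13, 10, -82)]
308 [(12, -10, -88), (13, -7, -89), (12, -4, -88), (11, -2, -87), (5, 1, -77), (13, 4, -89), (13, 6, -89), (13, 9, -89)]
320 [(-1, -1, -1), (13, -6, -95), (13, -4, -95), (7, -2, -88), (0, 1, -78), (12, 4, -94), (12, 6, -94), (12, 9, -94)]
```

View pics/c3.png

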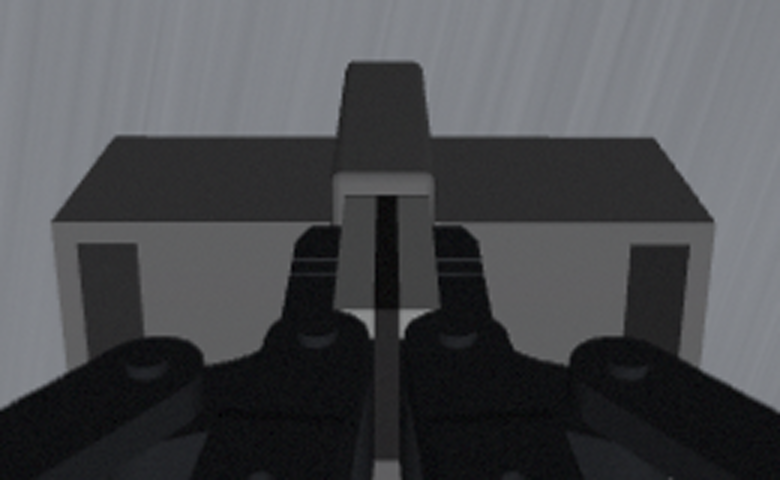

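```bash
python3 - <<'E'
from look import *
p,d=optics.get_image("scene");P=cloud("scene",d)
u,v=proj("scene",[[.4838,.2914,.0535]])[0]; print("tcp px",u,v)
u,v=int(u),int(v)
for r in range(v-36,v+22,4):
    print(r,[tuple((np.nan_to_num(P[r,c],nan=-1)*1000).round().astype(int).tolist()) for c in range(u-16,u+20,5)])
cv2.imwrite("pics/c4.png",cv2.resize(p[v-60:v+40,u-60:u+60],None,fx=6,fy=6,interpolation=cv2.INTER_CUBIC)[:,:,::-1])
E
```

```text
tcp px 424.8741249626881 330.86843112930603
294 [(434, 214, 32), (429, 223, 37), (426, 231, 48), (393, 236, -3), (387, 245, 1), (507, 261, 248), (511, 268, 266), (516, 275, 288)]
298 [(432, 219, 12), (431, 228, 26), (428, 236, 37), (426, 244, 47), (393, 250, -2), (512, 266, 246), (515, 272, 264), (511, 279, 268)]
302 [(436, 224, 6), (428, 232, 5), (425, 241, 16), (425, 249, 32), (427, 258, 51), (515, 270, 240), (519, 277, 260), (516, 283, 266)]
306 [(444, 230, 7), (436, 238, 7), (428, 246, 6), (424, 254, 13), (410, 262, 0), (517, 274, 231), (520, 281, 249), (521, 287, 263)]
310 [(450, 236, 5), (442, 243, 3), (434, 251, 2), (450, 261, 53), (418, 268, 2), (519, 279, 223), (518, 285, 234), (520, 291, 250)]
314 [(455, 241, -1), (450, 249, 6), (442, 257, 5), (456, 266, 50), (425, 273, 0), (500, 283, 172), (521, 289, 228), (520, 296, 238)]
318 [(465, 247, 5), (458, 255, 7), (468, 264, 44), (438, 271, -4), (496, 280, 136), (521, 287, 202), (519, 294, 213), (520, 300, 228)]
322 [(472, 252, 3), (465, 260, 7), (477, 269, 49), (484, 277, 81), (511, 285, 155), (526, 292, 201), (520, 298, 202), (
[... 237 characters left out ...]
7), (532, 301, 188), (514, 308, 163), (430, 319, -1)]
334 [(493, 269, 3), (495, 277, 26), (493, 285, 40), (492, 293, 53), (542, 299, 183), (537, 305, 187), (528, 312, 180), (437, 325, -1)]
338 [(512, 275, 33), (490, 282, -1), (493, 290, 22), (489, 298, 32), (469, 306, 3), (541, 310, 181), (453, 322, 1), (446, 330, 1)]
342 [(526, 281, 51), (497, 288, -2), (490, 296, -1), (483, 304, 2), (476, 312, 1), (468, 319, 0), (461, 327, 2), (454, 335, 3)]
346 [(512, 286, 0), (505, 293, 1), (498, 301, 2), (489, 309, -1), (481, 317, -2), (476, 325, 3), (467, 333, -1), (460, 341, 1)]
350 [(519, 291, 1), (513, 299, 4), (505, 306, 3), (498, 314, 2), (489, 322, 0), (482, 330, 2), (476, 338, 5), (467, 346, 1)]
```

View pics/c4.png

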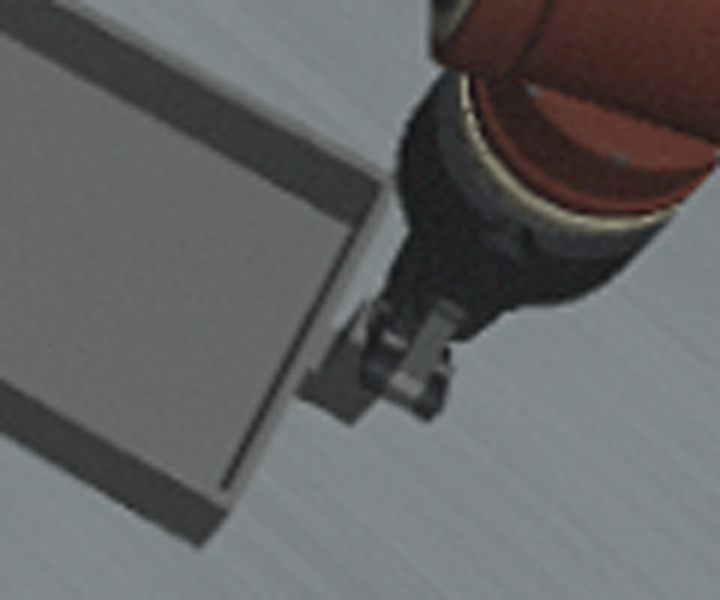

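The wrist depth puts the closed pads' ends about 45 mm above the reported TCP. The scene view agrees: the grip's near face isn't covered and the fingers hang above its top. I'll open, lower to TCP z of about 18 mm, which is still clear of the table even if the TCP is exact, and close again.

```bash
python3 -m handwheel '[0,0,0,0,0,0, 0,0,0,0,0,0, 0,0,0,0,0,0, 0,0,0,0,0,0, 0,0,0,0,0,0, 0,0,0,0,0,0]' 0 && python3 -m handwheel '[0.001,0,0.01,0,0,0, 0,0,0.01,0,0,0, 0,0,0.008,0,0,0, 0,0,0.007,0,0,0, 0,0,0,0,0,0]' && python3 -m handwheel '[0,0,0,0,0,0, 0,0,0,0,0,0, 0,0,0,0,0,0, 0,0,0,0,0,0, 0,0,0,0,0,0, 0,0,0,0,0,0, 0,0,0,0,0,0]' 1 60
```

```text
t: 4.0
tool_pos: [0.4838, 0.2914, 0.0535]
tool_rot: [1.966, 2.451, 0.0]
contact_force: [-0.7, -0.3, -1.0]
opening: 0.0849
t: 4.5
tool_pos: [0.4823, 0.2918, 0.0166]
tool_rot: [-1.965, -2.449, 0.005]
contact_force: [0.1, 0.3, 0.2]
opening: 0.0852
t: 5.2
tool_pos: [0.4838, 0.2927, 0.0191]
tool_rot: [-1.966, -2.45, -0.001]
contact_force: [-1.8, 1.0, 3.3]
opening: 0.0169
```

```bash
python3 - <<'E'
from look import *
o,p,P=look("w3")
M=R.from_rotvec(o["tool_rot"]).as_matrix(); Q=((P-o["tool_pos"])@M)*1000
for r in range(200,330,12):
    print(r,[tuple(np.nan_to_num(Q[r,c],nan=-1).round().astype(int).tolist()) for c in range(236,324,8)])
E
```

```text
t 5.2 tcp [0.4838 0.2927 0.0191] x [-0.2165  0.9763  0.0006] y [0.9763 0.2165 0.0004] F [-1.8221  1.0093  3.3146] op 0.016941120676661533
200 [(21, -27, 18), (21, -21, 19), (21, -16, 20), (21, -11, 19), (21, -6, 20), (21, -1, 19), (-1, -1, -1), (21, 9, 19), (21, 15, 20), (21, 20, 20), (21, 25, 19)]
212 [(13, -27, 19), (13, -22, 19), (13, -17, 20), (13, -11, 19), (13, -6, 19), (13, -1, 20), (13, 4, 19), (13, 9, 18), (13, 15, 19), (13, 20, 20), (13, 25, 19)]
224 [(5, -27, 19), (5, -22, 19), (4, -17, 20), (5, -12, 20), (5, -6, 20), (4, -1, 20), (5, 4, 19), (5, 10, 19), (5, 15, 19), (5, 20, 20), (4, 26, 20)]
236 [(-4, -28, 19), (-4, -22, 20), (-4, -17, 20), (-4, -12, 20), (9, -5, -13), (9, -1, -13), (8, 4, -12), (9, 8, -12), (-4, 15, 19), (-3, 20, 18), (-4, 26, 20)]
248 [(-13, -28, 20), (-12, -22, 19), (-12, -17, 19), (-13, -12, 20), (9, -5, -29), (8, -1, -29), (9, 3, -29), (9, 8, -29), (-13, 15, 20), (-12, 21, 19), (-12, 26, 19)]
260 [(-17, -27, 11), (-18, -22, 12), (12, -11, -50), (10, -8, -47), (9, -4, -44), (8, -1, -43), (8, 3, -42), (8, 7, -42), (12, 10, -51), (11, 14, -49), (-18, 25, 12)]
272 [(7, -18, -52), (11, -14, -61), (11, -10, -61), (8, -7, -55), (9, -4, -56), (9, 0, -55), (8, 3, -55), (9, 6, -56), (11, 10, -61), (12, 13, -61), (7, 17, -53)]
284 [(8, -17, -64), (12, -13, -71), (13, -9, -73), (9, -7, -66), (8, -4, -65), (9, 0, -66), (8, 3, -64), (8, 6, -65), (10, 9, -68), (12, 12, -72), (11, 15, -71)]
296 [(14, -14, -83), (13, -12, -82), (11, -9, -78), (2, -7, -65), (3, -4, -66), (3, 0, -65), (3, 3, -66), (2, 6, -64), (6, 9, -71), (10, 12, -77), (12, 14, -81)]
308 [(12, -14, -88), (13, -11, -90), (5, -9, -77), (-2, -7, -66), (-2, -4, -66), (-2, 0, -66), (-2, 3, -66), (-3, 6, -65), (2, 9, -72), (8, 11, -81), (13, 13, -89)]
320 [(12, -13, -94), (12, -10, -94), (-1, -9, -76), (-9, -7, -65), (-8, -4, -66), (-8, 0, -66), (-8, 3, -66), (-9, 6, -65), (-3, 9, -73), (6, 11, -85), (12, 12, -94)]
```

The gripper now holds the grip at 16.9 mm opening. The real fingertips are about 45 mm behind the reported TCP, so I'll allow for that from here on. Sliding the pan.

```bash
python3 -m handwheel '[0,0,0,0,0,1.25, 0,0,0,0,0,1.25, -0.008,-0.0035,0,0,0,0, -0.014,-0.006,0,0,0,0, -0.0155,-0.0067,0,0,0,0, -0.0155,-0.0067,0,0,0,0, -0.0155,-0.0067,0,0,0,0, -0.0155,-0.0067,0,0,0,0, -0.0155,-0.0067,0,0,0,0, -0.0155,-0.0067,0,0,0,0, -0.0155,-0.0067,0,0,0,0, -0.014,-0.006,0,0,0,0, -0.01,-0.0045,0,0,0,0, -0.008,-0.0035,0,0,0,0, 0,0,0,0,0,0, 0,0,0,0,0,0]'
python3 - <<'E'
from look import *
o,p,P0=look("w4")
for n in("top","scene"):
    p,d=optics.get_image(n);np.savez(n+"1.npz",p=p,d=d); P=cloud(n,d);Z=P[:,:,2]
    q=P[(Z>.043)&(Z<.057)&(P[:,:,0]>.35)&(P[:,:,0]<.58)&(P[:,:,1]>-.08)&(P[:,:,1]<.105)]
    print(n,len(q),cv2.minAreaRect(q[:,:2].astype(np.float32)*1000))
    if n=="top": cv2.imwrite("pics/t1.png",cv2.resize(p[150:290,80:300],None,fx=3,fy=3)[:,:,::-1])
E
```

```text
t: 6.85
tool_pos: [0.4426, 0.1197, 0.019]
tool_rot: [2.019, 2.406, -0.001]
contact_force: [-1.2, -0.5, 6.5]
opening: 0.0169
t 6.85 tcp [0.4426 0.1197 0.019 ] x [-0.1734  0.9849 -0.0006] y [0.9849 0.1734 0.    ] F [-1.2461 -0.457   6.4552] op 0.016932763630408475
top 382 ((461.6049499511719, 19.538482666015625), (139.96408081054688, 174.4646759033203), 9.929224014282227)
scene 586 ((462.33758544921875, 7.652732849121094), (144.1685028076172, 188.84532165527344), 9.120924949645996)
```

View pics/t1.png

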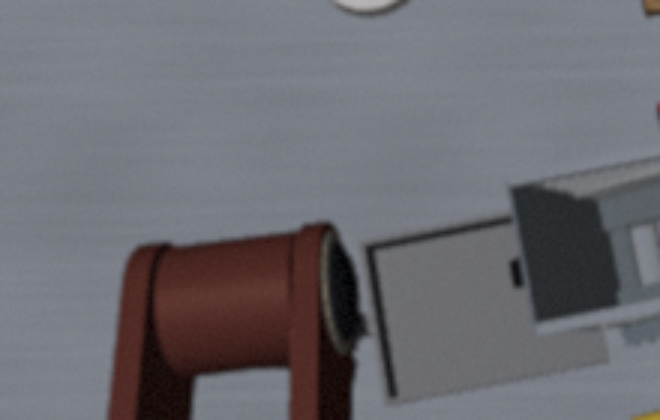

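The pan was moved to (462,8) mm with yaw about 10°, as planned. The picture shows it running under the spout, and the black gate grip at crop (517,272) lies over it. Now I'll release, rise and tilt to the gate's lean.

```bash
python3 -m handwheel '[0,0,0,0,0,0, 0,0,0,0,0,0, 0,0,0,0,0,0, 0,0,0,0,0,0, 0,0,0,0,0,0, 0,0,-0.02,0,0,0, 0,0,-0.04,0,0,0, 0,0,-0.045,0,0,0, 0,0,-0.05,0,0,0, 0,0,-0.05,0,0,0, 0,0,-0.045,0,0,0]' 0 && python3 -m handwheel '[0,0,0,0,-8,0, 0,0,0,0,-8,0, 0,0,0,0,-8,0, 0,0,0,0,-8,0, -0.02,0,0,0,0,0, -0.025,0,0.025,0,0,0, -0.03,0,0.03,0,0,0, -0.027,0,0.03,0,0,0, 0,0,0.028,0,0,0, 0,0,0,0,0,0, 0,0,0,0,0,0]'
python3 - <<'E'
from look import *
o,p,P=look("w5")
O=np.array([.482,-.102,0]);a=np.radians(10);H=np.array([[np.cos(a),np.sin(a),0],[-np.sin(a),np.cos(a),0],[0,0,1]])
print("tcp hopper",H@(o["tool_pos"]-O)); 
v=p.astype(int).max(2); Q=(P-O)@H.T
yel=(p[:,:,0].astype(int)-p[:,:,2]>50)
for m,nm in((yel,"yellow"),):
    print(nm,m.sum()); n,l,s,c=cv2.connectedComponentsWithStats(m.astype(np.uint8))
    for i in range(1,n):
        if s[i,4]>20: print(s[i],np.nanmean(Q[l==i],0),np.nanmin(Q[l==i],0),np.nanmax(Q[l==i],0))
E
```

```text
t: 8.1
tool_pos: [0.4425, 0.1202, 0.2712]
tool_rot: [2.018, 2.406, 0.002]
contact_force: [0.9, -0.4, -1.1]
opening: 0.0852
t: 9.2
tool_pos: [0.4676, -0.024, 0.2265]
tool_rot: [1.717, 2.047, -0.493]
contact_force: [0.1, 0.3, 1.1]
opening: 0.0853
t 9.2 tcp [ 0.4676 -0.024   0.2265] x [-0.1477  0.8352 -0.5297] y [ 0.9848  0.1734 -0.0011] F [0.0557 0.3305 1.1065] op 0.08531964592221306
tcp hopper [-0.0006  0.0793  0.2265]
yellow 2224
[158 125  31  42 760] [-0.1283 -0.0083  0.0207] [-0.1517 -0.0579 -0.0009] [-0.117   0.0107  0.0277]
[359 173  24  34 515] [ 0.1288 -0.0855  0.0209] [ 0.118  -0.1395 -0.0006] [ 0.1491 -0.067   0.0274]
[416 178  76  60 946] [ 0.2507 -0.1055  0.0209] [ 0.2263 -0.1931  0.0025] [ 0.295  -0.0751  0.032 ]
```

View pics/w5.png

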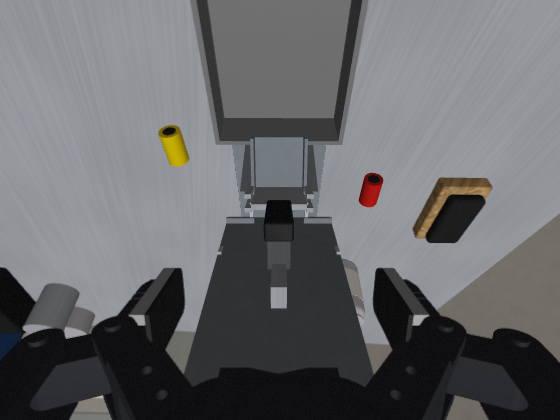

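The wrist view shows the black gate grip at (279,220), centred between the open fingers at (165,300) and (395,300). Behind it are the rail and stop block at (279,270–300), with the pan beyond and below. I'll measure the grip in the tool frame.

```bash
python3 - <<'E'
from look import *
f=np.load("w5.npz");o=dict(tool_pos=f["pos"],tool_rot=f["rot"]);P=cloud("wrist",f["d"],o)
M=R.from_rotvec(o["tool_rot"]).as_matrix(); Q=((P-o["tool_pos"])@M)*1000
for c in (268,279,290):
  print(c,[(r,)+tuple(np.nan_to_num(Q[r,c],nan=-1).round().astype(int).tolist()) for r in range(192,312,6)])
print([(c,)+tuple(np.nan_to_num(Q[232,c],nan=-1).round().astype(int).tolist()) for c in range(255,305,4)])
for r in (270,285,300): print(r,[(c,)+tuple(np.nan_to_num(Q[r,c],nan=-1).round().astype(int).tolist()) for c in list(range(150,200,8))+list(range(365,410,8))])
E
```

```text
268 [(192, 2, -9, 120), (198, 2, -9, 97), (204, 6, -7, 62), (210, 7, -7, 45), (216, 7, -7, 30), (222, 6, -6, 18), (228, 2, -6, 18), (234, -1, -6, 17), (240, -5, -6, 16), (246, -13, -7, 24), (252, -18, -7, 24), (258, -22, -7, 24), (264, -26, -7, 23), (270, -37, -7, 34), (276, -39, -7, 29), (282, -40, -7, 22), (288, -41, -7, 16), (294, -42, -6, 10), (300, -43, -6, 5), (306, -45, -6, 0)]
279 [(192, 2, 1, 121), (198, 2, 1, 98), (204, 7, 1, 60), (210, 7, 1, 44), (216, 7, 1, 30), (222, 6, 1, 18), (228, 3, 1, 17), (234, -2, 1, 17), (240, -6, 1, 17), (246, -13, 1, 25), (252, -17, 1, 24), (258, -22, 1, 24), (264, -26, 1, 23), (270, -26, 1, 14), (276, -26, 1, 5), (282, -27, 1, -1), (288, -27, 1, -8), (294, -32, 1, -7), (300, -37, 1, -6), (306, -41, 1, -6)]
290 [(192, 2, 12, 121), (198, 2, 11, 97), (204, 6, 10, 62), (210, 7, 9, 44), (216, 7, 9, 29), (222, 6, 8, 18), (228, 3, 8, 17), (234, -1, 8, 16), (240, -6, 8, 17), (246, -13, 9, 24), (252, -33, 10, 58), (258, -34, 10, 49), (264, -35, 9, 41), (270, -37, 9, 35), (276, -38, 9, 28), (282, -39, 9, 21), (288, -41, 9, 15), (294, -42, 8, 10), (300, 
[... 432 characters left out ...]
-162, 412), (365, -230, 176, 409), (373, -230, 193, 410), (381, 12, 44, -60), (389, 12, 47, -59), (397, -230, 241, 409), (405, -231, 258, 412)]
285 [(150, 7, -52, -64), (158, 12, -46, -72), (166, 11, -43, -71), (174, 7, -42, -64), (182, 2, -42, -55), (190, -284, -191, 445), (198, -284, -174, 445), (365, -282, 188, 441), (373, -283, 207, 444), (381, 6, 43, -63), (389, 11, 43, -71), (397, 12, 46, -72), (405, 11, 49, -72)]
300 [(150, 12, -45, -82), (158, 11, -42, -81), (166, 7, -42, -75), (174, 2, -42, -67), (182, -5, -42, -56), (190, -346, -206, 484), (198, -346, -188, 483), (365, -344, 204, 481), (373, -6, 43, -55), (381, 1, 43, -65), (389, 5, 44, -72), (397, 10, 44, -79), (405, 12, 45, -83)]
```

The grip is centred within 1 mm, with its top at tool z=+17 mm and the open pad ends at about −55. I'll advance 89 mm along the lean, then close gently; a light grip will slip before it can wrench the gate.

```bash
python3 -m handwheel '[0,0.001,0.02,0,0,0, 0,0,0.02,0,0,0, 0,0,0.02,0,0,0, 0,0,0.02,0,0,0, 0,0,0.009,0,0,0, 0,0,0,0,0,0, 0,0,0,0,0,0]' && python3 -m handwheel '[0,0,0,0,0,0, 0,0,0,0,0,0, 0,0,0,0,0,0, 0,0,0,0,0,0, 0,0,0,0,0,0, 0,0,0,0,0,0, 0,0,0,0,0,0]' 1 30
```

```text
t: 9.95
tool_pos: [0.478, -0.0697, 0.1525]
tool_rot: [1.715, 2.046, -0.49]
contact_force: [0.6, -0.0, 0.2]
opening: 0.0853
t: 10.65
tool_pos: [0.4757, -0.0707, 0.1511]
tool_rot: [1.718, 2.047, -0.497]
contact_force: [-5.9, -0.2, 3.0]
opening: 0.0193
```

```bash
python3 -m handwheel '[0,-0.001,-0.003,0,0,0, 0,0,-0.005,0,0,0, 0,0,-0.005,0,0,0, 0,0,-0.005,0,0,0, 0,0,-0.005,0,0,0, 0,0,-0.005,0,0,0, 0,0,-0.004,0,0,0, 0,0,0,0,0,0, 0,0,0,0,0,0]'
python3 - <<'E'
from look import *
print("F along draw (on tool)",(o:=ctrl.get_obs())["contact_force"]@-R.from_rotvec(o["tool_rot"]).as_matrix()[:,2],o["opening"],o["tool_pos"])
E
```

```text
t: 11.55
tool_pos: [0.4728, -0.0535, 0.179]
tool_rot: [1.717, 2.047, -0.493]
contact_force: [-5.4, -1.4, 1.5]
opening: 0.0195
F along draw (on tool) 1.042412531840421 0.019511338575116013 [ 0.4728 -0.0535  0.179 ]
```

```bash
cat > f.py <<'E'
from look import *
o=ctrl.get_obs();z=-R.from_rotvec(o["tool_rot"]).as_matrix()[:,2]
print("Fdraw %.2f s %.2f mm"%(o["contact_force"]@z,1000*(o["tool_pos"]-[.4757,-.0707,.1511])@z))
E
python3 -m handwheel '[0,0,-0.001,0,0,0, 0,0,-0.001,0,0,0, 0,0,-0.001,0,0,0, 0,0,0,0,0,0]'; python3 f.py
python3 -m handwheel '[0,0,-0.001,0,0,0, 0,0,-0.001,0,0,0, 0,0,-0.001,0,0,0, 0,0,0,0,0,0]'|grep opening; python3 f.py
python3 -m handwheel '[0,0,-0.001,0,0,0, 0,0,-0.001,0,0,0, 0,0,-0.001,0,0,0, 0,0,0,0,0,0]'|grep opening; python3 f.py
```

```text
t: 11.95
tool_pos: [0.4726, -0.0524, 0.1808]
tool_rot: [1.717, 2.046, -0.494]
contact_force: [-3.3, -4.1, -1.0]
opening: 0.0192
Fdraw -2.67 s 35.03 mm
opening: 0.0194
Fdraw -1.99 s 38.02 mm
opening: 0.0196
Fdraw -3.70 s 41.03 mm
```

```bash
for i in 1; do :; done
python3 -m handwheel '[0,0,-0.001,0,0,0, 0,0,-0.001,0,0,0, 0,0,0,0,0,0]'|grep opening; python3 f.py
python3 -m handwheel '[0,0,-0.001,0,0,0, 0,0,-0.001,0,0,0, 0,0,0,0,0,0]'|grep opening; python3 f.py
python3 -m handwheel '[0,0,-0.001,0,0,0, 0,0,-0.001,0,0,0, 0,0,0,0,0,0]'|grep opening; python3 f.py
```

```text
opening: 0.0193
Fdraw -2.95 s 43.04 mm
opening: 0.0193
Fdraw -3.87 s 45.01 mm
opening: 0.0191
Fdraw -3.91 s 47.01 mm
```

```bash

python3 -m handwheel '[0,0,-0.001,0,0,0, 0,0,-0.001,0,0,0, 0,0,0,0,0,0]'|grep opening; python3 f.py
python3 -m handwheel '[0,0,-0.001,0,0,0, 0,0,-0.001,0,0,0, 0,0,0,0,0,0]'|grep opening; python3 f.py
```

```text
opening: 0.0194
Fdraw -3.65 s 48.99 mm
opening: 0.0193
Fdraw -3.78 s 50.90 mm
```

```bash

python3 -m handwheel '[0,0,-0.001,0,0,0, 0,0,0,0,0,0]'|grep opening; python3 f.py
python3 -m handwheel '[0,0,-0.001,0,0,0, 0,0,0,0,0,0]'|grep opening; python3 f.py
```

```text
opening: 0.0191
Fdraw -7.06 s 51.37 mm
opening: 0.0195
Fdraw -10.11 s 51.80 mm
```

The force is climbing by about 3 N per mm with the motion lagging, so this is the stop. One more small pull, then hold.

```bash

python3 -m handwheel '[0,0,-0.001,0,0,0, 0,0,0,0,0,0]'|grep opening; python3 f.py
python3 -m handwheel '[0,0,-0.001,0,0,0, 0,0,0,0,0,0, 0,0,0,0,0,0, 0,0,0,0,0,0]'; python3 f.py
```

```text
opening: 0.0196
Fdraw -13.54 s 52.26 mm
t: 15.25
tool_pos: [0.4709, -0.0432, 0.1958]
tool_rot: [1.715, 2.046, -0.496]
contact_force: [5.1, -13.6, -10.5]
opening: 0.0196
Fdraw -16.50 s 52.70 mm
```

```bash
python3 -m handwheel '[0,0,0.002,0,0,0, 0,0,0,0,0,0]'|grep force; python3 -m handwheel '[0,0,0,0,0,0, 0,0,0,0,0,0, 0,0,0,0,0,0, 0,0,0,0,0,0, 0,0,0,0,0,0, 0,0,0,0,0,0, 0,0,-0.01,0,0,0, 0,0,-0.02,0,0,0, 0,0,-0.03,0,0,0, 0.01,0,-0.03,0,0,0, 0.01,0,-0.03,0,0,0, 0.02,0,-0.02,0,0,0, 0,0,0,0,0,0, 0,0,0,0,0,0]' 0
python3 - <<'E'
from look import *
o,p,P=look("w6")
O=np.array([.482,-.102,0]);a=np.radians(10);H=np.array([[np.cos(a),np.sin(a),0],[-np.sin(a),np.cos(a),0],[0,0,1]])
Q=((P-O)@H.T)*1000
v=p.astype(int).max(2)
g=(v<60)&(abs(Q[:,:,0])<12)&(Q[:,:,1]>70)&(Q[:,:,1]<125)&(Q[:,:,2]>180)&(Q[:,:,2]<300)
print("grip",g.sum(),np.nanmean(Q[g],0),np.nanmax(Q[g],0))
t,d=optics.get_image("scene")
cv2.imwrite("pics/fin.png",np.hstack([cv2.resize(p,(400,300)),cv2.resize(t[130:370,210:530],(400,300))])[:,:,::-1])
E
```

```text
contact_force: [2.3, -9.5, -6.9]
t: 16.85
tool_pos: [0.4526, 0.0641, 0.2942]
tool_rot: [1.715, 2.047, -0.491]
contact_force: [-1.1, -0.1, -0.1]
opening: 0.0853
t 16.85 tcp [0.4526 0.0641 0.2942] x [-0.1486  0.8349 -0.53  ] y [0.9845 0.1755 0.0004] F [-1.1183 -0.1229 -0.1111] op 0.08528502803232957
grip 805 [  0.1851  91.7966 239.2898] [ 10.1163 103.3387 258.5314]
```

View pics/fin.png

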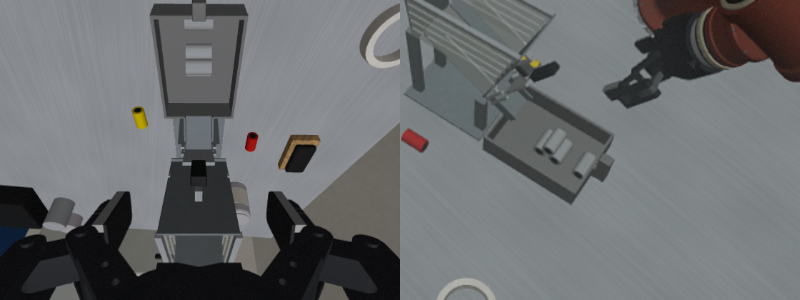

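The grip is up, with its top at z≈258 mm and about 50 mm drawn. I can clearly count three bushings in the pan, at scene crop (548,143), (560,150) and (585,165), so I need to find the fourth.

```bash
python3 - <<'E'
from look import *
o,p,P=look("w7"); t,d=optics.get_image("scene"); T,dt=optics.get_image("top")
np.savez("last.npz",t=t,d=d,T=T,dt=dt)
A=cv2.resize(p[0:250,190:370],(288,400)); B=cv2.resize(t[170:310,270:460],None,fx=2.7,fy=2.7,interpolation=cv2.INTER_CUBIC)[:400,:500]
B=np.pad(B,((0,400-B.shape[0]),(0,500-B.shape[1]),(0,0)))
C=cv2.resize(T[180:275,150:380],(788,190))[:,:788] 
cv2.imwrite("pics/fin2.png",np.vstack([np.hstack([A,B]),C])[:590,:,::-1])
E
```

```text
t 16.95 tcp [0.4523 0.0632 0.2933] x [-0.1477  0.8349 -0.5302] y [ 0.9848  0.1737 -0.0009] F [0.2097 0.0423 0.153 ] op 0.08528992868865355
```

View pics/fin2.png

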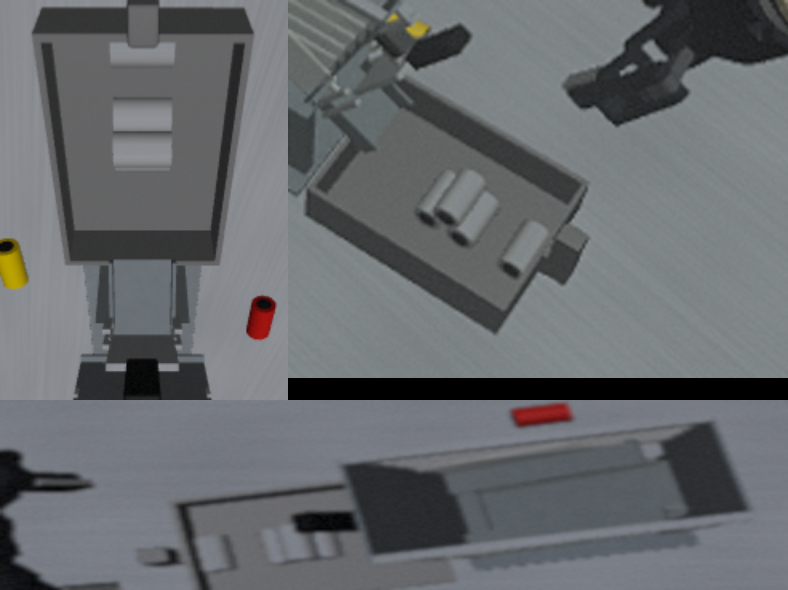

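All four are in the pan, at scene crop (437,198), (461,195), (474,218) and (524,247), with one resting across two others. The chute is empty. Next I'll check heights, stillness and the pan's pose after some idle rows.

```bash
python3 -m handwheel '[0.02,0,-0.03,0,0,0, 0.02,0,-0.03,0,0,0, 0,0,0,0,0,0, 0,0,0,0,0,0, 0,0,0,0,0,0, 0,0,0,0,0,0, 0,0,0,0,0,0, 0,0,0,0,0,0, 0,0,0,0,0,0, 0,0,0,0,0,0, 0,0,0,0,0,0, 0,0,0,0,0,0]'
python3 - <<'E'
from look import *
f=np.load("last.npz"); t,d=optics.get_image("scene"); T,dt=optics.get_image("top")
r=np.s_[195:290,310:430]
print("moved pixels in pan",(abs(t[r].astype(int)-f["t"][r]).max(2)>40).sum())
P=cloud("scene",d);Z=P[:,:,2]; 
q=P[(Z>.043)&(Z<.056)&(P[:,:,0]>.35)&(P[:,:,0]<.58)&(P[:,:,1]>-.08)&(P[:,:,1]<.105)];print(cv2.minAreaRect(q[:,:2].astype(np.float32)*1000))
c=np.array([.462,.008,0]);a=np.radians(10);H=np.array([[np.cos(a),np.sin(a),0],[-np.sin(a),np.cos(a),0],[0,0,1]])
Q=((P-c)@H.T)*1000
m=(abs(Q[:,:,0])<60)&(abs(Q[:,:,1])<88)&(Q[:,:,2]>14)&(Q[:,:,2]<75)&(t.max(2)>125)
n,l,s,_=cv2.connectedComponentsWithStats(m.astype(np.uint8))
for i in range(1,n):
    if s[i,4]>20: print(s[i],Q[l==i].mean(0),Q[l==i].min(0),Q[l==i].max(0))
for n_,pp,D in(("top",T,dt),):
    P=cloud(n_,D)
    for nm,c0 in(("tape",(.777,.114)),("block",(.764,-.192)),("tin",(.649,-.405))):
        k=np.hypot(P[:,:,0]-c0[0],P[:,:,1]-c0[1])<.1
        q=P[k&(P[:,:,2]>.015)]; print(nm,cv2.minAreaRect(q[:,:2].astype(np.float32)*1000)[0])
E
```

```text
t: 18.3
tool_pos: [0.4411, 0.1284, 0.3234]
tool_rot: [1.716, 2.047, -0.492]
contact_force: [-0.6, 0.1, 0.6]
opening: 0.0855
moved pixels in pan 936
((461.38916015625, 8.880142211914062), (143.26950073242188, 192.92430114746094), 9.61641788482666)
[327 233  15  17 118] [-0.4921 13.0437 50.7011] [-22.9507   5.0839  45.2971] [20.7037 20.4259 56.8531]
[320 234  12  15  41] [ 0.2105 -7.2432 30.473 ] [-21.7459 -10.3764  26.1309] [22.025  -3.88   35.4481]
[333 241  14  17 100] [-0.1478 30.4278 30.5399] [-22.307   24.0041  23.0877] [21.3796 36.3958 35.555 ]
[352 252  14  18 118] [-0.6281 78.5382 29.8709] [-21.127   70.8195  19.4487] [20.9556 85.6874 33.7173]
tape (777.75390625, 113.78748321533203)
block (763.5050659179688, -191.7593994140625)
tin (648.81982421875, -405.5611267089844)
```

```bash
python3 -m handwheel '[0,0,0,0,0,0, 0,0,0,0,0,0, 0,0,0,0,0,0, 0,0,0,0,0,0, 0,0,0,0,0,0, 0,0,0,0,0,0, 0,0,0,0,0,0, 0,0,0,0,0,0, 0,0,0,0,0,0, 0,0,0,0,0,0, 0,0,0,0,0,0, 0,0,0,0,0,0, 0,0,0,0,0,0, 0,0,0,0,0,0, 0,0,0,0,0,0]' | head -1
python3 - <<'E'
from look import *
f=np.load("last.npz"); t,d=optics.get_image("scene")
c=np.array([.462,.008,0]);a=np.radians(10);H=np.array([[np.cos(a),np.sin(a),0],[-np.sin(a),np.cos(a),0],[0,0,1]])
for tt,dd in((f["t"],f["d"]),(t,d)):
    Q=((cloud("scene",dd)-c)@H.T)*1000
    m=(abs(Q[:,:,0])<60)&(abs(Q[:,:,1])<88)&(Q[:,:,2]>14)&(Q[:,:,2]<75)&(tt.max(2)>125)
    n,l,s,_=cv2.connectedComponentsWithStats(m.astype(np.uint8))
    for i in range(1,n):
        if s[i,4]>20: print(s[i],Q[l==i].mean(0))
P=cloud("scene",d); Q=((P-[.482,-.102,0])@H.T)*1000
g=(t.max(2)<45)&(abs(Q[:,:,0])<15)&(Q[:,:,1]>65)&(Q[:,:,1]<125)&(Q[:,:,2]>190); print("gate grip pts",g.sum(),Q[g].mean(0),Q[g].max(0))
E
```

```text
t: 19.9
[327 233  15  18 124] [-0.4207 13.1344 50.7014]
[320 234  12  15  44] [ 0.2883 -7.2884 30.8188]
[333 241  14  17  99] [ 0.0662 30.4288 30.3172]
[351 252  15  18 124] [-0.6771 78.1128 29.9119]
[327 233  15  17 118] [-0.0741 13.1928 50.8291]
[320 234  12  15  43] [-0.019  -7.2037 30.9101]
[333 241  14  17  99] [ 0.2072 30.3277 30.1244]
[351 252  15  18 121] [-0.4923 78.38   29.9665]
gate grip pts 136 [  5.5542  80.5624 236.3691] [ 11.4097  98.6742 259.2515]
```

Nothing is moving: over 3 s the bushings shifted less than 0.5 mm. The gate is still up and the arm is clear, so I'm handing in.

```bash
python3 -c "
from station import ctrl
print(ctrl.finish_job())"
```

```text
the job is handed in; nothing more can be done
None
```

The job is handed in: the pan is under the spout, the gate is drawn to its stop and released, and all four bushings are in the pan. No verdict is reported. The clock stood at about 20 s of the 53 s allowed.

**Pan:** I slid it by its grip while the gate was still shut, and my last measurement puts it at about (462, 9) mm, yaw 10°. Its centre is roughly 110 mm downhill of the hopper origin.

**Gate:** I drew it along its lean with a light 30 N grip. Friction ran at about 4 N until roughly 51 mm of travel, then the pull rose steadily to 16.5 N, about 12 N of it on the stop. I held that, eased off and let go. Afterwards the grip top stood at about z = 258 mm, so the gate is about 50 mm drawn.

**Last checks:**
- **Bushings:** all four were still, moving less than 0.5 mm over 3 s. One rests on two others with its centre at about 40 mm, below the 50 mm limit.
- **Bystanders:** the tape roll, tin and sanding block were each within 1 mm of where they started.
- **Arm:** it is clear of everything.

**What failed or disagreed:**
- **First pan grasp:** it closed on nothing. The wrist depth showed the fingertips about 45 mm behind the reported TCP, and allowing for that made both later grasps work.
- **Pixel check:** a raw pixel comparison flagged 936 changed pixels around the pan. I put that down to noise or shadow, because the depth measurements showed no movement.

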